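# Slide the loaded seed tray into its dock and hold it against the sprung stop

## Task

Slide the loaded seed tray along the counter, by its green handle, nose first into the slotted aluminium dock and press it squarely against the orange sprung end plate, so that I can screw the keeper on. Push with a steady force of about 10 N, without driving the spring to its end, keep it up for at least three seconds, and finish while you are still holding the handle and pressing: do not let go or back off. The pots stay standing in their cells, and the mister, trowel and bamboo stake stay where they are.

Things in the scene. Friction and masses are not known exactly. Their poses are not given: they have to be found in the camera images.
- tray: Black plastic seed tray on the counter, 200 (x) by 130 (y) by 30 mm high, 2 x 3 cells, about 0.25 kg, carrying three loose pots. Origin: centre of its underside; x points to its nose, which enters the dock first; z up. At the start x points to world +y within 0.4 rad. The tub is 114 mm wide; side flanges at 24 to 30 mm height make it 130. Sliding it takes 2 to 4 N.
- tray_nose (a point): Middle of the tray's flat nose face, 100 mm ahead of the tray's origin along its x and 15 mm above its underside.
- tray_handle (a point): Point to grip on the tray's green plate handle, 106 mm behind the tray's origin (tray -x), 70 mm above the counter. The plate stands at the tail, 12 mm thick along tray x, 70 mm wide along y, its top 90 mm above the counter. The two cells next to it are empty.
- dock: Aluminium slotted dock fixed to the counter. Origin on the counter in mid-slot; x is the way the tray slides in (world +y within 0.2 rad), z up. Side rails 136 mm apart, 42 mm high, from x = -80 to 120 mm; lips at 36 to 42 mm height overhang 7 mm each side. Flared guides widen the mouth to 176 mm at x = -115 mm. No floor: the tray slides on the counter. Blue back block at x = 105 to 120 mm.
- endplate (a joint): How far the orange sprung end plate is pushed in along the dock's x, in m: 0 is fully out, the hard end is at 0.030. Spring 800 N/m, no preload, so 10 N is 0.0125.
- endplate_face (a point): Middle of the face of the orange end plate (112 mm wide, 32 mm high, from 5 to 37 mm height) that meets the tray's nose. When fully out it lies at x = 60 mm of the dock, 21 mm above the counter; its back is then 35 mm from the blue block.
- pot_green: Green glazed pot, 47 mm across the rim, 34 mm at the foot, 52 mm tall, in a nose cell of the tray. Origin: centre of its underside, z up.
- pot_clay_a: Terracotta pot of the same size, in the other nose cell.
- pot_clay_b: Terracotta pot of the same size, in a middle cell.
- mister: Stainless steel mister with a black twist cap, 72 mm across, 172 mm tall, upright on the counter beyond the work. Origin: centre of its underside. Bystander.
- trowel: Aluminium trowel with a wooden handle, 290 mm long, 62 mm wide, lying on the robot's side of the work along y. Origin: on the counter below its neck. Bystander.
- stake: Bamboo stake, 300 mm long, 12 mm thick, lying on the counter beyond the dock. Origin: middle of its underside, x along it. Bystander.
There are look-alikes about, which are no part of the job. There is more than one size of the tray; the job needs the larger.

How it is judged (in metres and radians):
On the way, in this order (a step that is already met when the one before it is completed fails the run):
1. the tray's nose is at least 60 mm inside the straight part of the slot, flat on the counter and in line with it (x of tray_nose in the frame of dock above -0.02 m and y of tray_nose in the frame of dock between -0.007 and 0.007 m and z of tray_nose in the frame of dock below 0.021 m and angle between the x axis of tray and the x axis of dock, either way round below 0.08 rad), for 0.1 s.
2. the tray is pressed against the end plate with 5 to 15 N for three seconds (contact force between tray and endplate between 5 and 15 N and value of joint endplate between 0.00625 and 0.01875 m and contact force between the fingers and tray above 3 N), for 3 s.
At the end, for the whole second after the job is handed in: The tray lies flat in the slot, within 7 mm of its middle line and 0.06 rad of its direction, at rest, its nose pressing the end plate with 5 to 15 N (plate pushed in 6 to 19 mm), the fingers still bearing on the tray with over 3 N; the three pots stand in the tray, tilted less than 0.3 rad (all of step 2 and linear speed of tray below 0.01 m/s and x of tray_nose in the frame of dock above 0.06 m and y of tray_nose in the frame of dock between -0.007 and 0.007 m and angle between the x axis of tray and the x axis of dock, either way round below 0.06 rad and angle between tray's own z axis and vertical below 0.06 rad and z of each of pot_green, pot_clay_a, pot_clay_b in the frame of tray below 0.012 m and angle between each of pot_green, pot_clay_a, pot_clay_b's own z axis and vertical below 0.3 rad and distance between each of pot_green, pot_clay_a, pot_clay_b and tray below 0.11 m); the arm keeps its last pose, push and grip.
It fails at once if the end plate is driven to the end of its spring (over 27 mm) (value of joint endplate above 0.027 m).
It fails at once if a pot tips over (angle between any of pot_green, pot_clay_a, pot_clay_b's own z axis and vertical above 0.6 rad).
It fails at once if the mister, trowel or stake is moved more than 30 mm (distance of any of mister, trowel, stake from where it was at the start of the episode above 0.03 m).
It also fails if it takes over 58 s, if anything falls off the work surface, if the arm or the gripper's body presses on something with over 40 N, if the wrist force passes 120 N, or if a joint passes its speed limit or range.

## Robot

A 6-joint arm with a two-finger parallel gripper is mounted at the origin on the work surface. World frame = base frame: x ahead of the robot, y to its left, z up, the work surface at z = 0. Lengths are in m, angles in degrees, forces in N, time in s.
With the tool pointing down it reaches from about 0.35 to 0.875 m from the base axis. Payload 4.2 kg.
Tool frame: the origin (TCP) lies on the front face of the gripper's body, between the roots of the fingers; the fingertips stand 70 mm ahead of it and the grasp point (between the pads) lies 51 mm ahead of it (r.nose_length is the distance from the TCP to the fingertips, in m); z points along the fingers, y is the direction in which the jaws open and shut (so a half turn about z gives the same grasp; the last joint's range is limited). The gripper opens to 87 mm and grips with 3 to 60 N. Pads are 19 mm wide; open, the fingers measure 117 mm over their backs; the gripper's body (75 mm by 190 mm) begins 51 mm behind the grasp point.
Start: joints at [81.051, 22.042, 0.453, 0, -68.411, -14.817], TCP at [0.252, 0.572, 0.292] pointing down, gripper open.
Joint ranges: [-179.83, 179.83], [-69.29, 118.12], [-61.27, 80.66], [-181.25, 117.63], [-171.15, -9.14], [-177.46, 177.46]. Speed limits (degrees/s): [159.86, 159.86, 180, 180, 180, 180].

## Interface

Orientations are given as a 3x3 rotation matrix whose columns are the frame's x, y, z axes.
In Python, from station import telemetry, capture, order, r gives the robot as it stands.
- The arm moves only by the tool drive_tool, never from a script. Its argument "series" is a list of rows, each a list of 4 numbers: the shift along the tool's x, y, z as a fraction of full scale, then the turn about the tool's z as a fraction of full scale. In form: [[dx, dy, dz, turn], ...]. A call has 1 to 10 rows; each row is the pose to reach, as a shift and turn from the pose commanded when the call began, along the tool's axes at that moment; what a row does not reach only later rows make up. Full scale, the value 1, is 0.12 m for a shift and 2 rad for a turn. A row lasts 1/8 s, in which the tool goes at most 62.5 mm and 10.7 degrees, less where a joint would pass 70% of its speed; a pose out of reach is approached as far as the arm can. A call with a number of a shift or a turn outside -1 to 1 is refused whole. A call with a gripper value outside its range is refused whole. "fingers" is the finger opening in mm, from 0 to 87, set as the call begins (left out, the last holds). The fingers move at their own pace and stop on an object; the grip force is fixed at half the most. Time passes only in rows, so rows that repeat a pose let the fingers close. It gives the time, the measured TCP pose, the force and the opening at its end, in the units of the state.
- telemetry.sense(): the state, without advancing time (a new reading comes with each control period).
- capture(name): name is "scene" or "side" or "wrist"; returns a dict with "color" (420x560x3 uint8, blue, green, red), "fx", "fy", "cx", "cy" (pixels), "k1" (the pictures are not rectified: a ray, as slopes to the right and down, at radius r is drawn at 1 + k1 r^2 times it, then the intrinsics apply), "eye" and "attitude" of the camera in the world; the wrist camera has in their place "mount" (4x4, takes a point from camera to tool coordinates, whose origin is the TCP and whose axes are the flange's). Camera axes: x right, y up, looking along -z (the intrinsics and any distortion apply to the point x, -y, -z); pixel columns grow to the right and rows downward; lengths in m; the calibration is good to about 2 mm. A picture is of the moment at which its call begins: read the wrist's pose just before it. There is no depth.
- order.finish_job(): hands the job in, once; it reports no verdict.
The state is a dict: "time_s": time; "joints": joint angles; "joint_velocities": joint speeds; "effort": joint torques, N m; "tcp_pos": TCP position; "ee_rot": TCP orientation; "wrist_force": force on the tool from outside, world axes, zero at the start; "moment": the same for the moment, N m; "gripper_width": opening from 0.0 (shut) to 1.0 (fully open).
Only numpy, scipy, OpenCV 4.12 (cv2) and the standard library are available. Lean on these libraries where they do the work, as an engineer would, in place of code of your own. Each camera call takes 0.05 s, during which the arm holds its last target. There are 200 camera calls.

## Working session

There is one attempt and no reset: what is moved stays moved. The work goes in short steps, Python scripts to look and compute and a tool call to move; the robot and the scene stay as the last step left them, time stands still between calls to the robot, and variables do not carry over. Pictures are saved under pics/ and viewed, about 8 in all and at most 12, crops included, and the job is handed in when it is done.

Besides the shell and the picture viewer there is one more tool, called after ">>>" in YAML: its name, and indented under it one key for each argument. drive_tool: Moves the arm, as the interface text tells. Shift numbers are shares of 0.12 m and turn numbers shares of 2 rad, none past 1 either way. Its arguments: {"type":"object","properties":{"series":{"type":"array","items":{"type":"array","items":{"type":"number","minimum":-1,"maximum":1}}},"fingers":{"type":"number"}},"required":["series"]}

```bash
ls; mkdir -p pics; cat > h.py <<'E'
import numpy as np, cv2
from station import telemetry, capture, order, r
def cam(name):
    s=telemetry.sense(); c=capture(name)
    if 'mount' in c:
        T=np.eye(4);T[:3,:3]=np.array(s['ee_rot']);T[:3,3]=s['tcp_pos'];M=T@np.array(c['mount'])
        c['eye'],c['attitude']=M[:3,3],M[:3,:3]
    c['eye']=np.array(c['eye']);c['attitude']=np.array(c['attitude']); return c
def ray(c,uv):
    K=np.array([[c['fx'],0,c['cx']],[0,c['fy'],c['cy']],[0,0,1.]])
    p=np.array(uv,float).reshape(-1,1,2)
    n=cv2.undistortPoints(p,K,np.array([c['k1'],0,0,0.]))[:,0]
    d=np.c_[n[:,0],-n[:,1],-np.ones(len(n))]
    return d@c['attitude'].T
def onz(c,uv,z):
    d=ray(c,uv); return c['eye']+d*((z-c['eye'][2])/d[:,2])[:,None]
def proj(c,P):
    q=(np.atleast_2d(P)-c['eye'])@c['attitude']; x=q[:,0]/-q[:,2]; y=-q[:,1]/-q[:,2]
    f=1+c['k1']*(x*x+y*y); return np.c_[c['fx']*x*f+c['cx'],c['fy']*y*f+c['cy']]
E
python3 - <<'E'
from h import *
s=telemetry.sense();print(s['time_s'],s['tcp_pos'],s['ee_rot'],s['wrist_force'],s['gripper_width'])
for n in('scene','side','wrist'):
    c=cam(n);cv2.imwrite(f'pics/{n}0.png',c['color']);print(n,c['eye'].round(3),c['attitude'].round(2).tolist(),c['fx'],c['k1'])
E
```

```text
pics
0.0 [0.25166226 0.57159205 0.29114511] [[ 9.15130806e-01 -4.03156230e-01 -8.13559300e-04]
 [-4.03157042e-01 -9.15128495e-01 -2.05830512e-03]
 [ 8.53072321e-05  2.21161058e-03 -9.99997551e-01]] [-0.19921505 -0.16268014  0.53135939] 1.0012689291565078
scene [1.057 0.521 0.537] [[-0.73, -0.37, 0.57], [0.68, -0.39, 0.62], [-0.01, 0.84, 0.54]] 436.7844111405501 -0.10275092716825644
side [0.53  0.731 0.489] [[-1.0, 0.04, -0.04], [-0.05, -0.49, 0.87], [0.01, 0.87, 0.49]] 437.86547881588365 -0.13890191843407548
wrist [0.315 0.544 0.384] [[-0.4, 0.88, 0.23], [-0.92, -0.39, -0.1], [0.0, -0.25, 0.97]] 359.3686229438491 -0.0006579327317250464
```

View pics/scene0.png

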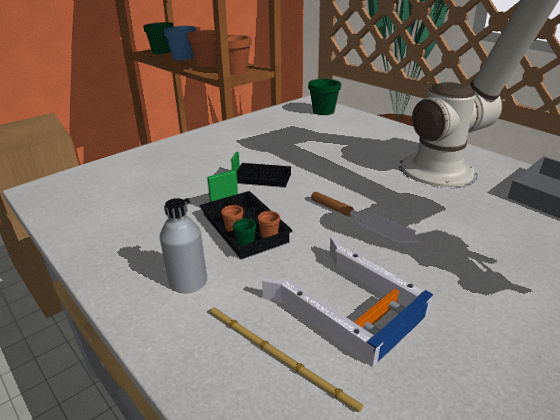

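View pics/side0.png

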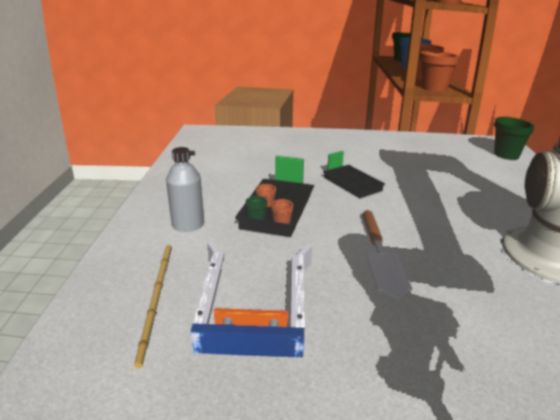

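View pics/wrist0.png

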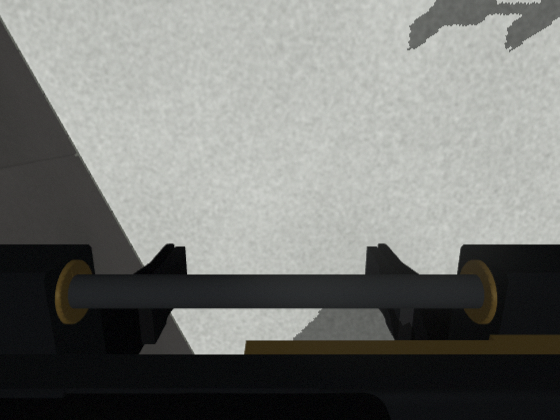

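The scene view shows the large tray (about 245,225) with its green handle (222,185) and the small look-alike at (262,175). It also shows the dock, with its blue block (405,327) and orange plate (377,312), plus the mister, stake and trowel. The wrist view shows only counter. Next I'll measure with colour masks in the scene and side views.

```bash
cat > m.py <<'E'
from h import *
C={n:cam(n) for n in('scene','side')}
def comps(c,lo,hi,box,nmax=2):
    h=cv2.cvtColor(c['color'],cv2.COLOR_BGR2HSV); m=cv2.inRange(h,np.array(lo),np.array(hi))
    x0,y0,x1,y1=box; k=np.zeros_like(m);k[y0:y1,x0:x1]=m[y0:y1,x0:x1]
    cs=sorted(cv2.findContours(k,0,cv2.CHAIN_APPROX_NONE)[0],key=cv2.contourArea)[::-1][:nmax]
    return [(cv2.contourArea(q),cv2.approxPolyDP(q,2.0,True)[:,0].tolist()) for q in cs]
B={'scene':(180,130,450,400),'side':(190,140,400,380)}
for n,c in C.items():
    print(n)
    print('green',comps(c,(50,150,90),(70,255,255),B[n]))
    print('blue',comps(c,(100,150,50),(125,255,255),B[n],1))
    print('orange',comps(c,(8,200,120),(16,255,255),(B[n][0],270,B[n][2],380),1))
    print('black',comps(c,(0,0,0),(180,255,55),B[n],2))
    print('white',comps(c,(95,8,150),(135,90,255),(200,230,450,400),4))
a=cv2.resize(C['scene']['color'][140:370,190:440],None,fx=2.6,fy=2.6,interpolation=2)
cv2.imwrite('pics/a.png',a)
E
python3 m.py
```

```text
scene
green [(710.5, [[237, 152], [232, 158], [231, 171], [208, 177], [211, 200], [237, 193]])]
blue [(1324.5, [[432, 294], [424, 291], [368, 341], [374, 347], [384, 341], [380, 347], [378, 360], [424, 316], [427, 304], [425, 302]])]
orange [(470.5, [[398, 291], [392, 290], [355, 321], [362, 326], [367, 320], [372, 322], [387, 309], [392, 299], [396, 301]])]
black [(2996.5, [[249, 191], [200, 205], [207, 219], [240, 258], [288, 242], [288, 232], [291, 231], [280, 220], [278, 233], [263, 238], [257, 215], [268, 209]]), (979.5, [[237, 180], [243, 183], [285, 186], [290, 167], [242, 163], [237, 170]])]
white [(777.5, [[263, 278], [263, 281], [278, 282], [296, 294], [296, 291], [301, 289], [304, 294], [299, 296], [307, 299], [307, 302], [313, 302], [312, 305], [321, 311], [323, 309], [325, 314], [364, 341], [369, 337], [370, 333], [342, 315], [339, 316], [335, 310], [295, 284], [292, 285], [289, 280], [284, 283]]), (513.0, [[331, 237], [337, 251], [370, 269], [371, 267], [373, 271], [416, 295], [422, 291], [413, 286], [407, 287], [405, 285], [409, 283], [361, 257], [354, 258], [351, 252]
[... 1092 characters left out ...]
, 345], [296, 350], [303, 350], [301, 357], [200, 354], [303, 357], [304, 327], [294, 324], [296, 319], [300, 319], [296, 317], [298, 302], [294, 303], [294, 268], [299, 265], [299, 253], [304, 255], [301, 266], [305, 266], [309, 257], [306, 251]]), (168.5, [[210, 243], [214, 252], [212, 257], [215, 259], [212, 262], [216, 265], [209, 282], [215, 284], [219, 269], [216, 269], [220, 265], [218, 264], [222, 254], [219, 253], [219, 256], [215, 257], [213, 254], [217, 251]]), (144.5, [[215, 286], [207, 287], [205, 290], [208, 301], [203, 306], [205, 311], [202, 311], [203, 321], [200, 324], [206, 322], [206, 312], [212, 297], [209, 293], [213, 294], [211, 290]]), (2.0, [[298, 270], [303, 269]])]
```

View pics/a.png

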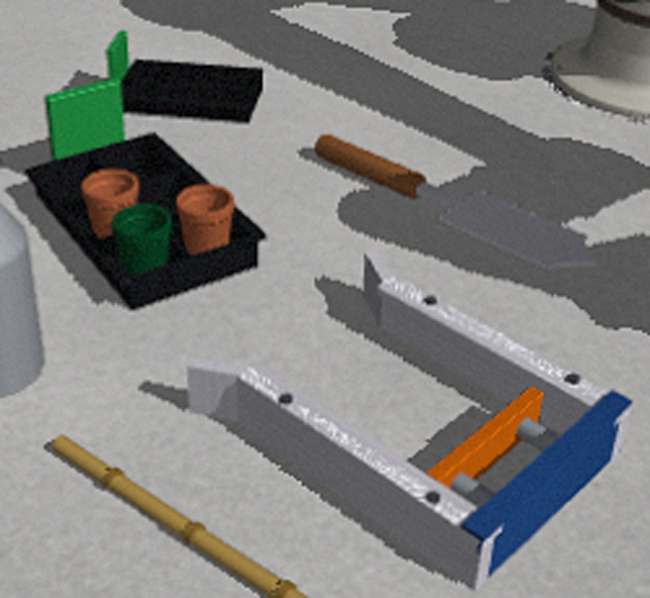

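The crop shows the tray outline, handle and dock rails sharply. The tray's nose faces the dock. Next I'll cast these points, and triangulate the handle top from both views.

```bash
python3 - <<'E'
from h import *
S=cam('scene');D=cam('side')
cr=lambda p:np.array(p,float)/2.6+[190,140]-.3
g=lambda c,p,z:onz(c,p,z)[:,:2].round(4).tolist()
print('near outer',g(S,cr([(242,388),(462,526)]),.042)); print('near inner lip',g(S,cr([(252,368),(482,510)]),.042))
print('far inner lip',g(S,cr([(382,291),(585,405)]),.042)); print('far outer',g(S,cr([(390,276),(608,393)]),.042))
print('block outer top',g(S,cr([(630,402),(487,540)]),.042))
print('orange top front edge z.037',g(S,[(392,290),(355,321)],.037))
print('side orange top z.037',g(D,[(216,311.5),(286,313)],.037))
print('tray corners z.03 scene',g(S,cr([(130,290),(266,238),(155,135),(28,176)]),.03))
print('tray corners z.03 side',g(D,[(239,217),(290,234-6),(313,184),(263,180)],.03))
def tri(a,b):
    A=[];y=[]
    for c,p in((S,a),(D,b)):
        d=ray(c,[p])[0];d/=np.linalg.norm(d);M=np.eye(3)-np.outer(d,d);A.append(M);y.append(M@c['eye'])
    A=np.vstack(A);y=np.hstack(y);x,res,_,_=np.linalg.lstsq(A,y,rcond=None);return x.round(4),np.sqrt(res)
# handle top corners: scene left(x+)=crop(48,95) right=(124,80)
print('handle top',tri(cr((48,95)),(276.,157)),tri(cr((124,82)),(303,159)))
print('hndl z.09 S',g(S,cr([(48,95),(124,82)]),.09),'D',g(D,[(276,157),(303,159)],.09))
print('mister base',g(S,[(186,291)],0),'stake',g(S,[(210,310),(360,408)],.006),'trowel',g(S,[(313,195),(415,240)],.01),'small handle',g(S,[(237,152),(232,158)],.07))
print(np.array(telemetry.sense()['tcp_pos']))
E
```

```text
near outer [[0.6844, 0.1059], [0.6732, 0.2785]]
near inner lip [[0.6661, 0.0958], [0.6554, 0.2789]]
far inner lip [[0.5393, 0.0982], [0.5363, 0.27]]
far outer [[0.5211, 0.09], [0.5156, 0.2741]]
block outer top [[0.5128, 0.2889], [0.6712, 0.2947]]
orange top front edge z.037 [[0.5474, 0.2324], [0.6493, 0.2353]]
side orange top z.037 [[0.6458, 0.2418], [0.5406, 0.2376]]
tray corners z.03 scene [[0.6625, -0.0422], [0.5409, -0.0226], [0.4985, -0.2164], [0.6254, -0.2357]]
tray corners z.03 side [[0.6505, -0.0547], [0.5427, -0.0185], [0.4938, -0.226], [0.6161, -0.2389]]
handle top (array([ 0.5852, -0.2534,  0.087 ]), array([0.00170125])) (array([ 0.5209, -0.228 ,  0.0907]), array([0.00352898]))
hndl z.09 S [[0.5869, -0.2506], [0.5233, -0.2245]] D [[0.5849, -0.2431], [0.5202, -0.2361]]
mister base [[0.7868, -0.0464]] stake [[0.7855, 0.0302], [0.7461, 0.3289]] trowel [[0.3738, -0.1238], [0.3558, 0.1578]] small handle [[0.4302, -0.3501], [0.4626, -0.3288]]
[0.25180261 0.57191042 0.29197284]
```

Dock heading is about 92.2° and its origin about (0.600, 0.173). The tray heading is about 78.3° and its handle is near (0.554, −0.24). The handle top triangulates to 87–91 mm, which agrees with the text. I'm moving so the wrist camera is over the dock for a close check, then on to the handle.

>>> drive_tool:
  series:
    - [0.5,0.5,0,-0.05]
    - [1,1,0,-0.106]
    - [1,1,0,-0.106]
    - [1,1,0,-0.106]

```text
time_s: 0.85
tcp_pos: [0.314, 0.4113, 0.2929]
ee_rot: [[0.979, -0.204, 0.0], [-0.204, -0.979, 0.0], [-0.0, -0.0, -1.0]]
wrist_force: [0.4, 0.4, 0.3]
gripper_width: 0.999
```

>>> drive_tool:
  series:
    - [0.47,0.43,0,0]
    - [0.93,0.85,0,0]
    - [0.93,0.85,0,0]

```text
time_s: 1.23
tcp_pos: [0.4032, 0.2903, 0.2924]
ee_rot: [[0.979, -0.203, 0.0], [-0.203, -0.979, 0.0], [0.0, -0.0, -1.0]]
wrist_force: [0.2, 0.9, -0.0]
gripper_width: 1.0
```

>>> drive_tool:
  series:
    - [0.47,0.43,0,0]
    - [0.93,0.85,0,0]
    - [0.93,0.85,0,0]
    - [0.93,0.85,0,0]
    - [0.93,0.85,0,0]

```text
time_s: 1.85
tcp_pos: [0.4908, 0.1699, 0.2921]
ee_rot: [[0.98, -0.201, -0.0], [-0.201, -0.98, 0.0], [-0.0, -0.0, -1.0]]
wrist_force: [0.1, 0.8, -0.0]
gripper_width: 1.0
```

```bash
python3 - <<'E'
from h import *
c=cam('wrist');cv2.imwrite('pics/w1.png',c['color']);np.save('w1.npy',c,allow_pickle=True);print(c['eye'])
E
```

```text
[0.55860193 0.15632637 0.38443925]
```

View pics/w1.png

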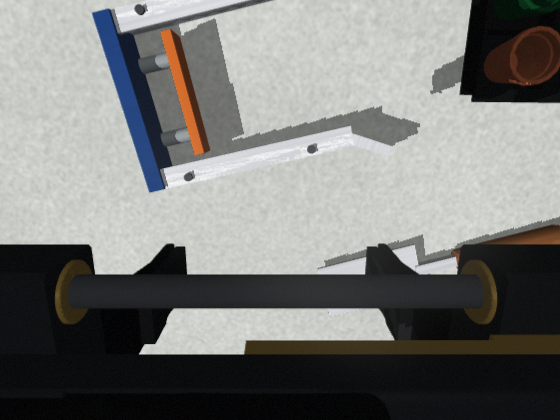

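The wrist view shows the dock from above: blue block (97–160, 10–190), orange plate (165–205, 30–153) and the robot-side rail from (165,178) to (350,135). I'll extract it by mask while moving on to view the tray from above.

>>> drive_tool:
  series:
    - [0.06,0.4,0,0]
    - [0.12,0.784,0,0]
    - [0.12,0.784,0,0]

```text
time_s: 2.28
tcp_pos: [0.4853, 0.0731, 0.2925]
ee_rot: [[0.979, -0.203, 0.0], [-0.203, -0.979, 0.0], [0.0, -0.0, -1.0]]
wrist_force: [0.4, 0.7, 0.3]
gripper_width: 0.995
```

>>> drive_tool:
  series:
    - [0.06,0.4,0,0]
    - [0.12,0.784,0,0]
    - [0.12,0.784,0,0]

```text
time_s: 2.65
tcp_pos: [0.481, -0.0216, 0.2924]
ee_rot: [[0.979, -0.203, 0.0], [-0.203, -0.979, 0.0], [0.0, -0.0, -1.0]]
wrist_force: [-0.7, -0.1, -0.7]
gripper_width: 0.997
```

>>> drive_tool:
  series:
    - [0.06,0.4,0,0]
    - [0.12,0.784,0,0]
    - [0.12,0.784,0,0]

```text
time_s: 3.02
tcp_pos: [0.4767, -0.1165, 0.2922]
ee_rot: [[0.979, -0.203, 0.0], [-0.203, -0.979, -0.0], [0.0, -0.0, -1.0]]
wrist_force: [0.5, 0.7, 0.1]
gripper_width: 0.999
```

>>> drive_tool:
  series:
    - [0.06,0.4,0,0]
    - [0.12,0.784,0,0]
    - [0.12,0.784,0,0]
    - [0.12,0.784,0,0]
    - [0.12,0.784,0,0]

```text
time_s: 3.65
tcp_pos: [0.472, -0.2096, 0.2924]
ee_rot: [[0.98, -0.199, 0.0], [-0.199, -0.98, 0.0], [0.0, -0.0, -1.0]]
wrist_force: [0.6, -0.5, 0.2]
gripper_width: 0.998
```

```bash
python3 - <<'E'
from h import *
def mask(c,lo,hi):
    h=cv2.cvtColor(c['color'],cv2.COLOR_BGR2HSV);m=cv2.inRange(h,np.array(lo),np.array(hi));m[240:]=0
    q=max(cv2.findContours(m,0,cv2.CHAIN_APPROX_NONE)[0],key=cv2.contourArea);return q
def rect(c,q,z):
    P=onz(c,q[:,0],z)[:,:2]*1000; R=cv2.minAreaRect(P.astype(np.float32)); return cv2.boxPoints(R).round(1).tolist()
w=np.load('w1.npy',allow_pickle=True).item()
print('orange',rect(w,mask(w,(5,180,80),(18,255,255)),.037)); print('blue',rect(w,mask(w,(100,120,40),(128,255,255)),.042))
print('rail outer/inner', onz(w,[(165,187),(392,152),(350,127)],.042)[:,:2].round(4).tolist())
c=cam('wrist');cv2.imwrite('pics/w2.png',c['color']);np.save('w2.npy',c,allow_pickle=True);print(c['eye'])
q=mask(c,(50,130,60),(72,255,255));print('green',cv2.contourArea(q),cv2.approxPolyDP(q,1.5,True)[:,0].tolist(),rect(c,q,.09))
E
```

```text
orange [[540.5, 239.3000030517578], [540.7000122070312, 229.60000610351562], [651.2000122070312, 231.60000610351562], [651.0, 241.39999389648438]]
blue [[515.0, 290.29998779296875], [515.5999755859375, 261.79998779296875], [676.2999877929688, 264.8999938964844], [675.7999877929688, 293.3999938964844]]
rail outer/inner [[0.5163, 0.2741], [0.5056, 0.0549], [0.5363, 0.0903]]
[ 0.53974284 -0.22310599  0.38471412]
green 2362.5 [[82, 29], [74, 35], [70, 44], [69, 54], [75, 72], [85, 82], [87, 81], [93, 85], [104, 85], [112, 81], [119, 73], [122, 64], [121, 51], [113, 37], [104, 30], [93, 27]] [[588.4000244140625, -80.19999694824219], [592.5999755859375, -119.9000015258789], [633.7000122070312, -115.5999984741211], [629.5, -75.9000015258789]]
```

View pics/w2.png

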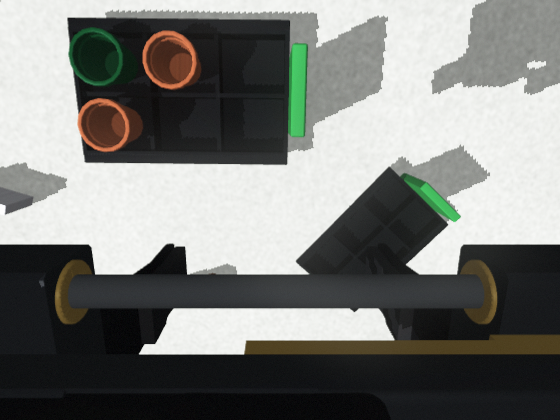

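The view shows the large tray from above, handle top at (298,90), pots in the nose and middle cells, and the look-alike at (375,235). Next I'll measure the handle here.

```bash
python3 - <<'E'
from h import *
c=np.load('w2.npy',allow_pickle=True).item()
h=cv2.cvtColor(c['color'],cv2.COLOR_BGR2HSV);m=cv2.inRange(h,np.array((50,130,150)),np.array((72,255,255)))
k=np.zeros_like(m);k[30:150,275:320]=m[30:150,275:320]
q=max(cv2.findContours(k,0,cv2.CHAIN_APPROX_NONE)[0],key=cv2.contourArea)
ap=cv2.approxPolyDP(q,1.5,True)[:,0];print(ap.tolist(),cv2.contourArea(q))
P=onz(c,q[:,0],.09)[:,:2]*1000;R=cv2.minAreaRect(P.astype(np.float32));print(R,cv2.boxPoints(R).round(1).tolist())
print('tray corners z.03',onz(c,[(69,18),(290,21),(287,164),(86,162)],.03)[:,:2].round(4).tolist())
print('pots rim',onz(c,[(96,56),(169,60),(104,125)],.056)[:,:2].round(4).tolist())
E
```

```text
[[293, 44], [290, 134], [302, 136], [305, 44]] 1159.0
((555.6634521484375, -243.9258270263672), (10.635346412658691, 68.18606567382812), 77.81214141845703) [[521.2000122070312, -241.89999389648438], [587.9000244140625, -256.29998779296875], [590.0999755859375, -245.89999389648438], [523.5, -231.5]]
tray corners z.03 [[0.6609, -0.0593], [0.6192, -0.2525], [0.4941, -0.2254], [0.5355, -0.0318]]
pots rim [[0.6197, -0.0838], [0.6043, -0.1437], [0.5639, -0.0724]]
```

Handle centre is (0.5557, −0.2439) with heading 12.2° off world y. Descending to grip.

>>> drive_tool:
  series:
    - [0.37,0.07,0.2,0.005]
    - [0.74,0.14,0.5,0.005]
    - [0.74,0.14,0.83,0.005]
    - [0.74,0.14,0.83,0.005]
    - [0.74,0.14,0.83,0.005]

```text
time_s: 4.32
tcp_pos: [0.5559, -0.2452, 0.1945]
ee_rot: [[0.978, -0.21, 0.002], [-0.21, -0.978, -0.001], [0.003, 0.001, -1.0]]
wrist_force: [0.4, 0.1, 0.7]
gripper_width: 1.0
```

>>> drive_tool:
  series:
    - [0,0,0.2,0]
    - [0,0,0.4,0]
    - [0,0,0.6,0]
    - [0,0,0.6,0]
    - [0,0,0.6,0]

```text
time_s: 4.95
tcp_pos: [0.5563, -0.2457, 0.1232]
ee_rot: [[0.978, -0.21, 0.004], [-0.21, -0.978, -0.001], [0.004, 0.0, -1.0]]
wrist_force: [-0.6, 0.0, 0.2]
gripper_width: 1.002
```

```bash
python3 - <<'E'
from h import *
s=telemetry.sense();print(s['tcp_pos'],s['ee_rot'],s['wrist_force'])
c=cam('scene');cv2.imwrite('pics/s3.png',cv2.resize(c['color'][80:330,150:430],None,fx=2,fy=2))
E
```

```text
[ 0.55632604 -0.24565663  0.12318934] [[ 9.77614496e-01 -2.10361988e-01  4.21086126e-03]
 [-2.10358657e-01 -9.77623515e-01 -1.22396582e-03]
 [ 4.37411287e-03  3.10775610e-04 -9.99990385e-01]] [-0.59948741  0.01656615  0.16744187]
```

View pics/s3.png

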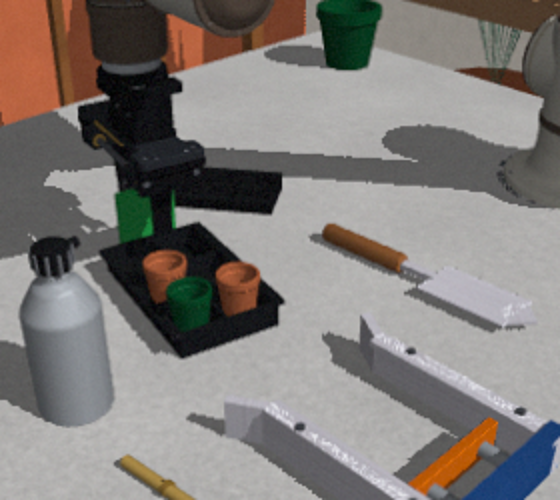

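The fingers straddle the plate and the tray is undisturbed. Closing the gripper.

>>> drive_tool:
  series:
    - [0,0,0,0]
    - [0,0,0,0]
    - [0,0,0,0]
    - [0,0,0,0]
    - [0,0,0,0]
    - [0,0,0,0]
    - [0,0,0,0]
    - [0,0,0,0]
  fingers: 0

```text
time_s: 6.0
tcp_pos: [0.5551, -0.2455, 0.1206]
ee_rot: [[0.977, -0.211, -0.0], [-0.211, -0.977, 0.0], [-0.0, -0.0, -1.0]]
wrist_force: [-0.5, -0.2, 0.4]
gripper_width: 0.174
```

>>> drive_tool:
  series:
    - [0.01,-0.03,0,-0.005]
    - [0.035,-0.1,0,-0.016]
    - [0.07,-0.19,0,-0.03]
    - [0.11,-0.29,0,-0.047]
    - [0.15,-0.4,0,-0.065]
    - [0.19,-0.51,0,-0.082]
    - [0.225,-0.61,0,-0.098]
    - [0.255,-0.69,0,-0.11]
    - [0.272,-0.735,0,-0.118]
    - [0.277,-0.746,0,-0.12]

```text
time_s: 7.25
tcp_pos: [0.6066, -0.1648, 0.1207]
ee_rot: [[1.0, 0.028, -0.0], [0.028, -1.0, -0.0], [-0.0, 0.0, -1.0]]
wrist_force: [-0.7, -3.4, 0.3]
gripper_width: 0.136
```

```bash
cat > chk.py <<'E'
from h import *
import sys
s=telemetry.sense();R=np.array(s['ee_rot']);print(s['time_s'],np.round(s['tcp_pos'],4),'yaw',np.degrees(np.arctan2(R[1,0],R[0,0])).round(2),np.round(s['wrist_force'],2),np.round(s['moment'],2),s['gripper_width'])
n=sys.argv[1]
c=cam('wrist');S=cam('scene')
a=cv2.resize(c['color'][:260],(560,260));b=cv2.resize(S['color'][150:380,180:440],(560,495))[:340]
cv2.imwrite(f'pics/{n}.png',np.vstack([a,b])); np.save(f'{n}.npy',c,allow_pickle=True);np.save(f'{n}s.npy',S,allow_pickle=True)
E
python3 chk.py c4
```

```text
7.25 [ 0.6066 -0.1648  0.1207] yaw 1.6 [-0.74 -3.41  0.3 ] [-0.74  0.21  0.03] 0.1363975149729403
```

View pics/c4.png

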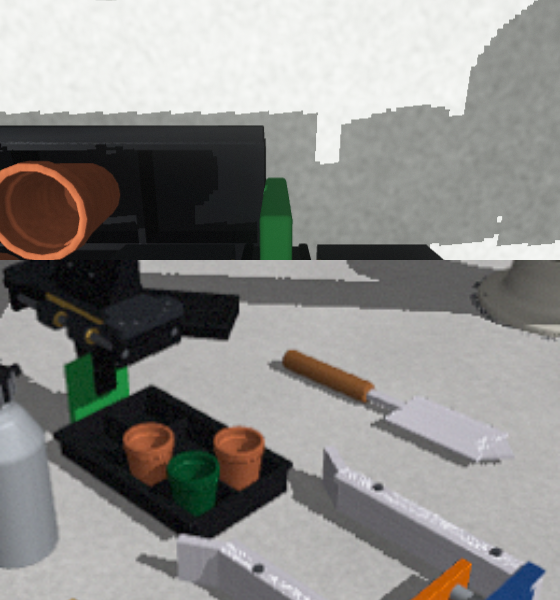

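The tray is gripped (opening 11.9 mm), the pots stand, and the nose is just short of the mouth. I'll measure the tray's line from its far flange in the wrist view and its nose against the dock in the scene view.

```bash
cat > ln.py <<'E'
from h import *
import sys
n=sys.argv[1]; c=np.load(n+'.npy',allow_pickle=True).item()
g=c['color'].max(2); pts=[]
for u in range(10,255,5):
    v=np.where(g[60:240,u]<45)[0]
    if len(v):pts.append((u,60+v[0]-.5))
P=onz(c,pts,.03)[:,:2]; f=np.polyfit(P[:,1],P[:,0],1); k=abs(np.polyval(f,P[:,1])-P[:,0])<.001; f=np.polyfit(P[k,1],P[k,0],1)
print(k.sum(),'tray yaw off +y (deg, ccw+)',-np.degrees(np.arctan(f[0])),'flange x at y ends',P[k][0],P[k][-1])
y0=P[k,1].mean();print('tray midline x at y=',y0,np.polyval(f,y0)-.065)
S=np.load(n+'s.npy',allow_pickle=True).item()
m=(S['color'].max(2)<50).astype(np.uint8)
m[:, :200]=0; m=m*255; q=cv2.findContours(m,0,1)[0]; q=[x for x in q if cv2.contourArea(x)>300]
for x in q: print(cv2.contourArea(x),cv2.approxPolyDP(x,2,True)[:,0].tolist())
E
python3 ln.py c4
```

```text
15 tray yaw off +y (deg, ccw+) 1.572587551189977 flange x at y ends [ 0.66842957 -0.03872789] [ 0.66938081 -0.07337662]
tray midline x at y= -0.05605275898819207 0.603905041779607
2776.5 [[205, 230], [209, 240], [261, 276], [280, 277], [311, 257], [315, 245], [303, 238], [301, 250], [296, 255], [289, 257], [281, 251], [279, 264], [270, 269], [267, 265], [270, 257], [257, 246], [257, 251], [250, 255], [240, 249], [236, 231], [247, 224], [258, 226], [261, 230], [260, 241], [266, 238], [277, 240], [272, 241], [275, 244], [269, 251], [279, 247], [276, 241], [280, 241], [278, 232], [283, 226], [248, 209]]
3652.0 [[234, 127], [229, 133], [209, 135], [200, 131], [200, 142], [204, 145], [200, 148], [200, 179], [207, 181], [204, 176], [207, 173], [211, 175], [208, 179], [215, 187], [216, 194], [222, 194], [225, 212], [233, 209], [235, 199], [263, 187], [264, 184], [285, 186], [290, 174], [290, 166], [246, 163], [242, 143], [247, 141], [247, 136], [237, 134]]
301.0 [[314, 86], [311, 96], [313, 111], [327, 114], [323, 112], [324, 99], [327, 94], [337, 91], [321, 93], [323, 88]]
1300.0 [[229, 68], [227, 80], [231, 94], [200, 92], [202, 128], [225, 128], [237, 121], [235, 99], [243, 100], [233, 91], [229, 81]]
```

Tray line agrees with the tool line and the dock axis within 1–2 mm. Sliding into the mouth, checking forces.

>>> drive_tool:
  series:
    - [0,-0.03,0,0]
    - [0,-0.09,0,0]
    - [0,-0.17,0,0]
    - [0,-0.26,0,0]
    - [0,-0.35,0,0]
    - [0,-0.44,0,0]
    - [0,-0.53,0,0]
    - [0,-0.61,0,0]
    - [0,-0.65,0,0]
    - [0,-0.667,0,0]

```text
time_s: 8.6
tcp_pos: [0.6043, -0.0847, 0.1206]
ee_rot: [[1.0, 0.027, -0.0], [0.027, -1.0, -0.0], [-0.0, 0.0, -1.0]]
wrist_force: [0.5, -2.3, -1.5]
gripper_width: 0.136
```

```bash
python3 chk.py c5; python3 ln.py c5|head -2
```

```text
8.6 [ 0.6043 -0.0847  0.1206] yaw 1.57 [ 0.53 -2.27 -1.53] [-0.66 -0.01  0.05] 0.13568198423564773
48 tray yaw off +y (deg, ccw+) 1.5544539936627788 flange x at y ends [0.66597643 0.0487216 ] [ 0.66913207 -0.0675641 ]
tray midline x at y= -0.009422610526478145 0.6025523770063861
```

View pics/c5.png

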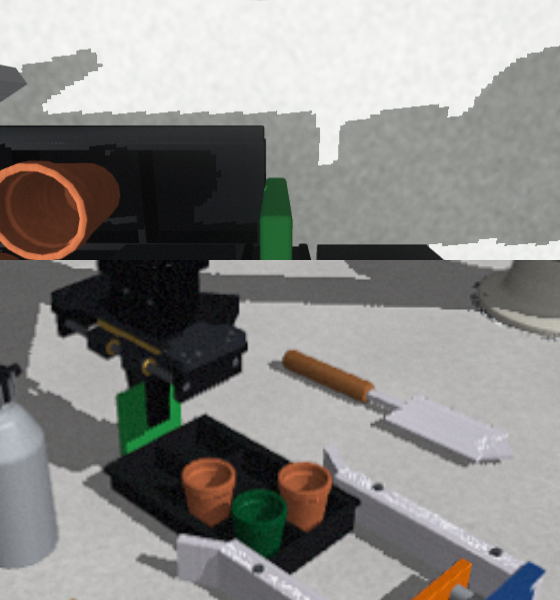

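Nose is about 30 mm inside the straight slot, with side force only 0.5 N and the pots standing. Continuing.

>>> drive_tool:
  series:
    - [0,-0.03,0,0]
    - [0,-0.08,0,0]
    - [0,-0.14,0,0]
    - [0,-0.2,0,0]
    - [0,-0.26,0,0]
    - [0,-0.31,0,0]
    - [0,-0.34,0,0]
    - [0,-0.35,0,0]
    - [0,-0.35,0,0]

```text
time_s: 9.82
tcp_pos: [0.6031, -0.0428, 0.1206]
ee_rot: [[1.0, 0.027, 0.0], [0.027, -1.0, 0.0], [0.0, -0.0, -1.0]]
wrist_force: [0.4, 0.8, -0.7]
gripper_width: 0.138
```

>>> drive_tool:
  series:
    - [0,-0.03,0,0]
    - [0,-0.08,0,0]
    - [0,-0.14,0,0]
    - [0,-0.2,0,0]
    - [0,-0.26,0,0]
    - [0,-0.32,0,0]
    - [0,-0.38,0,0]
    - [0,-0.43,0,0]
    - [0,-0.46,0,0]
    - [0,-0.48,0,0]

```text
time_s: 11.08
tcp_pos: [0.6016, 0.0147, 0.1206]
ee_rot: [[1.0, 0.027, -0.0], [0.027, -1.0, -0.0], [-0.0, 0.0, -1.0]]
wrist_force: [0.2, -1.4, -1.9]
gripper_width: 0.133
```

>>> drive_tool:
  series:
    - [0,-0.01,0,0]
    - [0,-0.02,0,0]
    - [0,-0.03,0,0]
    - [0,-0.04,0,0]
    - [0,-0.05,0,0]
    - [0,-0.06,0,0]

```text
time_s: 11.82
tcp_pos: [0.6014, 0.0218, 0.1206]
ee_rot: [[1.0, 0.027, -0.0], [0.027, -1.0, -0.0], [-0.0, 0.0, -1.0]]
wrist_force: [-0.6, -0.9, -2.5]
gripper_width: 0.135
```

```bash
python3 chk.py c6; python3 ln.py c6|head -2
```

```text
11.825 [0.6014 0.0218 0.1206] yaw 1.56 [-0.59 -0.93 -2.54] [-0.57 -0.04 -0.03] 0.13499208632215903
13 tray yaw off +y (deg, ccw+) 8.23977740964614 flange x at y ends [0.65189611 0.15451782] [0.66605214 0.04634337]
tray midline x at y= 0.0973658600862739 0.5944886857200467
```

View pics/c6.png

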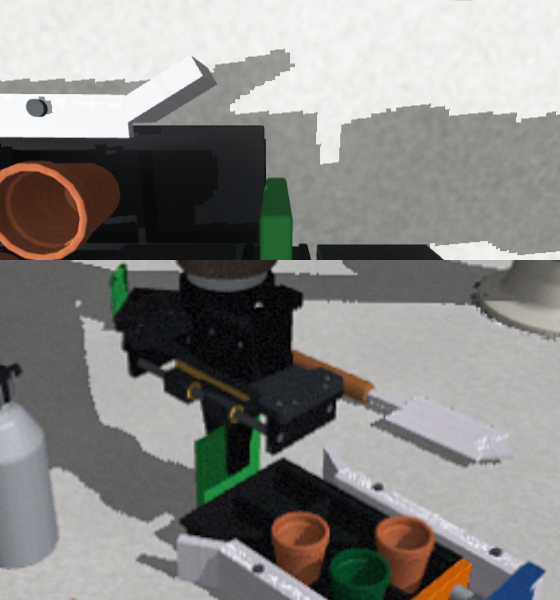

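The tray is straight in the slot, rail edge parallel to the tray in the wrist view, nose just before the orange plate. Now creeping in, watching the force.

>>> drive_tool:
  series:
    - [0,-0.012,0,0]
    - [0,-0.024,0,0]
    - [0,-0.036,0,0]
    - [0,-0.048,0,0]

```text
time_s: 12.42
tcp_pos: [0.601, 0.0272, 0.1207]
ee_rot: [[1.0, 0.027, -0.001], [0.027, -1.0, -0.001], [-0.001, 0.001, -1.0]]
wrist_force: [0.2, -3.6, -0.6]
gripper_width: 0.13
```

>>> drive_tool:
  series:
    - [0,-0.012,0,0]
    - [0,-0.024,0,0]
    - [0,-0.034,0,0]

```text
time_s: 12.8
tcp_pos: [0.6007, 0.0307, 0.1207]
ee_rot: [[1.0, 0.027, -0.001], [0.027, -1.0, -0.001], [-0.001, 0.001, -1.0]]
wrist_force: [-1.0, -7.4, -1.0]
gripper_width: 0.136
```

>>> drive_tool:
  series:
    - [0,-0.012,0,0]
    - [0,-0.024,0,0]
    - [0,-0.034,0,0]

```text
time_s: 13.18
tcp_pos: [0.6003, 0.034, 0.1208]
ee_rot: [[1.0, 0.026, -0.002], [0.026, -1.0, -0.002], [-0.002, 0.002, -1.0]]
wrist_force: [-1.4, -11.1, 1.1]
gripper_width: 0.136
```

>>> drive_tool:
  series:
    - [0,-0.008,0,0]
    - [0,-0.017,0,0]
    - [0,-0.017,0,0]
    - [0,-0.017,0,0]

```text
time_s: 13.68
tcp_pos: [0.6002, 0.0357, 0.1208]
ee_rot: [[1.0, 0.026, -0.002], [0.026, -1.0, -0.002], [-0.003, 0.002, -1.0]]
wrist_force: [-1.2, -10.3, 1.4]
gripper_width: 0.138
```

```bash
python3 chk.py c7; python3 - <<'E'
from h import *
# plate face from blue block gap in scene view, before/after (orange top-front edge, z=.037)
for n in('c4s','c7s'):
    S=np.load(n+'.npy',allow_pickle=True).item();h=cv2.cvtColor(S['color'],cv2.COLOR_BGR2HSV)
    m=cv2.inRange(h,np.array((8,200,100)),np.array((16,255,255)));k=np.zeros_like(m);k[270:345,340:410]=m[270:345,340:410]
    q=np.vstack(cv2.findContours(k,0,1)[0])[:,0]; P=onz(S,q,.037)[:,:2]
    e=cv2.approxPolyDP(q.reshape(-1,1,2),2,True)[:,0]; print(n,len(q),'y min/med/max',P[:,1].min().round(4),np.median(P[:,1]).round(4),P[:,1].max().round(4),'x',P[:,0].min().round(3),P[:,0].max().round(3))
    cv2.imwrite(f'pics/{n}crop.png',cv2.resize(S['color'][215:375,250:440],None,fx=2.1,fy=3))
a=cv2.imread('pics/c4scrop.png');b=cv2.imread('pics/c7scrop.png');cv2.imwrite('pics/cmp.png',np.hstack([a,b]))
E
```

```text
13.675 [0.6002 0.0357 0.1208] yaw 1.49 [ -1.21 -10.3    1.35] [-2.86  0.12 -0.22] 0.13842097485410482
c4s 105 y min/med/max 0.2324 0.2438 0.2574 x 0.541 0.65
c7s 104 y min/med/max 0.2426 0.2551 0.2675 x 0.541 0.65
```

View pics/cmp.png

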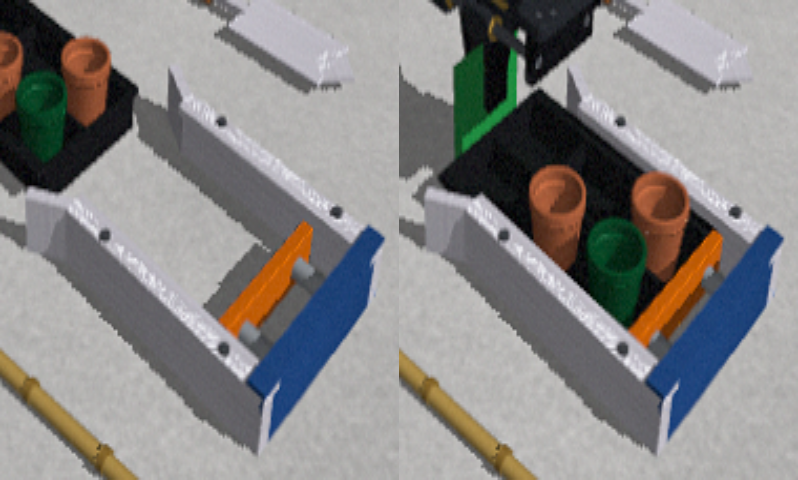

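The plate has moved in 10–11 mm by vision (about 8.5 N), with the wrist at 10.3 N including friction. The pots stand and the nose is square to the plate. I'll add about 1.3 mm and hold for over three seconds.

>>> drive_tool:
  series:
    - [0,-0.006,0,0]
    - [0,-0.011,0,0]
    - [0,-0.011,0,0]
    - [0,-0.011,0,0]
    - [0,-0.011,0,0]
    - [0,-0.011,0,0]
    - [0,-0.011,0,0]
    - [0,-0.011,0,0]
    - [0,-0.011,0,0]
    - [0,-0.011,0,0]

```text
time_s: 15.02
tcp_pos: [0.6001, 0.0367, 0.1209]
ee_rot: [[1.0, 0.026, -0.003], [0.026, -1.0, -0.003], [-0.003, 0.003, -1.0]]
wrist_force: [-1.1, -11.5, 1.1]
gripper_width: 0.137
```

>>> drive_tool:
  series:
    - [0,0,0,0]
    - [0,0,0,0]
    - [0,0,0,0]
    - [0,0,0,0]
    - [0,0,0,0]
    - [0,0,0,0]
    - [0,0,0,0]
    - [0,0,0,0]
    - [0,0,0,0]
    - [0,0,0,0]

```text
time_s: 16.27
tcp_pos: [0.6001, 0.0367, 0.1209]
ee_rot: [[1.0, 0.026, -0.003], [0.026, -1.0, -0.003], [-0.003, 0.003, -1.0]]
wrist_force: [-1.2, -11.2, 1.5]
gripper_width: 0.132
```

>>> drive_tool:
  series:
    - [0,0,0,0]
    - [0,0,0,0]
    - [0,0,0,0]
    - [0,0,0,0]
    - [0,0,0,0]
    - [0,0,0,0]
    - [0,0,0,0]
    - [0,0,0,0]
    - [0,0,0,0]
    - [0,0,0,0]

```text
time_s: 17.52
tcp_pos: [0.6001, 0.0367, 0.1209]
ee_rot: [[1.0, 0.026, -0.003], [0.026, -1.0, -0.003], [-0.003, 0.003, -1.0]]
wrist_force: [-0.8, -12.1, 1.6]
gripper_width: 0.136
```

>>> drive_tool:
  series:
    - [0,0,0,0]
    - [0,0,0,0]
    - [0,0,0,0]
    - [0,0,0,0]
    - [0,0,0,0]
    - [0,0,0,0]
    - [0,0,0,0]
    - [0,0,0,0]
    - [0,0,0,0]
    - [0,0,0,0]

```text
time_s: 18.77
tcp_pos: [0.6001, 0.0367, 0.1209]
ee_rot: [[1.0, 0.026, -0.003], [0.026, -1.0, -0.003], [-0.003, 0.003, -1.0]]
wrist_force: [-1.3, -12.3, 1.4]
gripper_width: 0.133
```

```bash
python3 - <<'E'
from h import *
s=telemetry.sense();print(s['time_s'],s['tcp_pos'],s['wrist_force'],np.abs(s['joint_velocities']).max())
S=cam('scene');h=cv2.cvtColor(S['color'],cv2.COLOR_BGR2HSV)
m=cv2.inRange(h,np.array((8,200,100)),np.array((16,255,255)));k=np.zeros_like(m);k[270:345,340:410]=m[270:345,340:410]
q=np.vstack(cv2.findContours(k,0,1)[0])[:,0];P=onz(S,q,.037)[:,:2];print(P[:,1].min(),np.median(P[:,1]),P[:,1].max())
E
```

```text
18.775 [0.60009759 0.03665799 0.12090242] [ -1.33044554 -12.30054001   1.41957448] 0.09343235931758505
0.24374944571715562 0.25586598324703036 0.2683491885947062
```

Steady: about 12 N at the wrist, plate in about 11.5 mm (about 9.5 N), held since t = 13.7 s. Handing in.

```bash
python3 -c "
from station import order; print(order.finish_job())"
```

```text
the job is handed in; nothing more can be done
None
```

I gripped the large tray by its green handle, lined it up with the dock and slid it in nose first. It now presses against the orange end plate, and I handed in at about 19 s with the handle still gripped and pushing.

- **Push:** the wrist read a steady 11–12 N over the last 3.75 s, including tray friction. In the scene camera the plate had moved in about 11–12 mm, which is about 9–9.5 N on the spring and well short of its hard end.
- **Alignment:** the tool, and with it the tray, pointed about 1.5° off world y. The dock measured between 1.1° and 2.2°, depending on the view. Positions agreed within 1–2 mm, and side force stayed within about 1.5 N.
- **Pots and bystanders:** the last picture I viewed, taken just before the final 1 mm of push, showed the three pots upright and the nose square to the plate. The trowel and stake looked unmoved in it. The mister was outside that picture; it was last seen in place before the final slide, and the arm did not go near it.
- **Checks that failed or disagreed:**
  - Inside the dock, the fit to the tray's edge locked onto the rail and gave a meaningless 8° reading, so I ignored it.
  - The wrist reading is about 2–3 N above the spring force worked out from the pictures, which matches sliding friction.

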